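# Two-button start of the dowel press

## Task

With the fingertips push the wooden rail along the press's channel until it is fully home against the end stop, without lifting it. Then, on the control console, press the two start buttons (the equal, medium-sized pair nearest the robot, not the single biggest button or the two smallest) fully down together, one fingertip on each, hold both down for at least three seconds, and let go, leaving the rail at the stop. Leave the other buttons and everything else on the bench alone.

Things in the scene. Friction and masses are not known exactly. Their poses are not given: they have to be found in the camera images.
- press: Fixed press, left or right of the console: grey bed 340 x 150 x 18 mm (x -150 to +190), two guides (x -140 to +90, 14 wide, 12 mm above the bed, inner faces at y +-34), upright end stop (near face x = +90, 50 mm above the bed), air cylinder behind it. Origin on the table under mid-channel; x runs along the channel to the stop, away from the robot (yaw within 0.3 rad), z up.
- press_stop (a point): Middle of the near face of the end stop, 37 mm above the table (19 mm above the bed). Axes as the press.
- rail_center (a point): Centre of the loose wooden rail: light-wood block 110 long (along the channel), 60 wide, 38 mm high, 0.13 to 0.25 kg, lying on the bed between the guides with about 4 mm play each side, 50 to 90 mm short of the stop. x points to the stop, z up; the centre is 37 mm above the table.
- rail_front (a point): Centre of the rail's leading end face (the one to meet the stop), 55 mm ahead of its centre. At the stop this point lies at press x = +90 mm.
- rail_back (a point): Centre of the rail's near end face (towards the robot), the face to push, 55 mm behind its centre.
- console: Fixed grey box 160 (x) by 200 (y) by 60 mm high. Origin on the table under its middle; x away from the robot (yaw within 0.45 rad), y left. On top, black in steel collars: the start pair at (-30, +-28) mm; farther back the big stop button (44 mm across) at (40, -50) and two small jog buttons (14 mm) at (45, 65) and (45, 33).
- start_mid (a point): Point midway between the two start buttons, at the height of their unpressed tops (80 mm above the table). The buttons lie 28 mm to either side of it along its y axis. Axes as the console.
- start_left_top (a point): Centre of the top of the left start button (console +y): round flat cap, 28 mm across, 80 mm above the table when up, in a steel collar 44 mm across whose top lies 72 mm above the table. Moves with the button.
- start_right_top (a point): Centre of the top of the right start button (console -y), the same as the left; 56 mm between their centres.
- start_left (a joint): How far the left start button is down, m: 0 up, 0.008 fully down (flush with its collar). Springs back; 1.5 N to start it, 5 N when fully down.
- start_right (a joint): The same for the right start button.
- stop (a joint): How far the big stop button is down, m, 0 to 0.006; its top lies 78 mm above the table. Leave alone.
- jog_left (a joint): How far the small left jog button is down, m, 0 to 0.004; its top lies 76 mm above the table. Leave alone.
- jog_right (a joint): The same for the right jog button.
- gauge: Loose steel gauge block 30 x 25 x 30 mm on the press bed beside the air cylinder. Origin under its centre. Leave alone.
- glue: White glue bottle, 56 mm across, 150 mm high, standing at the back. Origin under its centre. Leave alone.
- screws: Glass jar with steel cap, 60 mm across, 70 mm high, in the middle near the robot. Origin under its centre. Leave alone.
- offcut: Wood offcut 70 x 45 x 35 mm lying between press and console. Origin under its centre. Leave alone.
- hammer: Hammer lying far left. Leave alone.
- driver: Screwdriver lying far right. Leave alone.
- tape: Cardboard-coloured roll 90 mm across, 22 mm high, lying far right. Leave alone.
There are look-alikes about, which are no part of the job. Of the things shaped like the part that bears rail_center, the wooden one is meant.

How it is judged (in metres and radians):
On the way, in this order (a step that is already met when the one before it is completed fails the run):
1. the rail is home against the end stop (gap under 4 mm) (x of rail_front in the frame of press above 0.086 m), for 0.2 s.
2. both start buttons are held by the fingertips at least 5.5 mm down at the same time for 2.9 s, the rail still at the stop (x of rail_front in the frame of press above 0.086 m and value of joint each of start_left, start_right above 0.0055 m and contact force between the fingers and start_left above 0.5 N and contact force between the fingers and start_right above 0.5 N), for 2.9 s.
At the end, for the whole second after the job is handed in: The rail lies flat and at rest on the bed with its leading end within 4 mm of the end stop, and all buttons are up again (within 1.5 mm), after both start buttons were held at least 5.5 mm down together for 2.9 s (x of rail_front in the frame of press above 0.086 m and linear speed of rail below 0.01 m/s and angle between rail_center's own z axis and vertical below 0.05 rad and z of rail_center in the frame of press below 0.041 m and value of joint each of start_left, start_right, stop, jog_left, jog_right below 0.0015 m); the robot touches nothing.
It fails at once if the rail is lifted more than 10 mm or tipped more than 0.25 rad (z of rail_center in the frame of press above 0.047 m or angle between rail_center's own z axis and vertical above 0.25 rad).
It fails at once if a start button is pressed before the rail is home (more than 8 mm short of the stop) (x of rail_front in the frame of press below 0.082 m and value of joint any of start_left, start_right above 0.003 m).
It fails at once if one start button is more than 5 mm down while the other is still up (under 1 mm) ((value of joint start_left above 0.005 m and value of joint start_right below 0.001 m) or (value of joint start_right above 0.005 m and value of joint start_left below 0.001 m)).
It fails at once if the stop or a jog button is pressed by more than 2 mm (value of joint any of stop, jog_left, jog_right above 0.002 m).
It fails at once if a bystander is moved by more than 30 mm or knocked over (distance of any of gauge, glue, screws, offcut, hammer, driver, tape from where it was at the start of the episode above 0.03 m or angle between any of glue, screws, gauge, offcut, tape's own z axis and vertical above 0.5 rad).
It also fails if it takes over 61 s, if anything falls off the work surface, if the arm or the gripper's body presses on something with over 40 N, if the wrist force passes 120 N, or if a joint passes its speed limit or range.

## Robot

A 6-joint arm with a two-finger parallel gripper is mounted at the origin on the work surface. World frame = base frame: x ahead of the robot, y to its left, z up, the work surface at z = 0. Lengths are in mm, angles in rad, forces in N, time in s.
With the tool pointing down it reaches from about 250 to 725 mm from the base axis. Payload 4 kg.
Tool frame: the origin (TCP) lies at the very end of the fingers, on their centre line; the grasp point (between the pads) lies 19 mm behind it (r.grasp_offset is the distance from the TCP to the grasp point, in mm); z points along the fingers, x is the direction in which the jaws open and shut, and the axes are right-handed (so a half turn about z gives the same grasp; the last joint's range is limited). The gripper opens to 85 mm and grips with 20 to 120 N. Pads are 22 mm wide; open, the fingers measure 114 mm over their backs; the gripper's body (76 mm by 85 mm) begins 54 mm behind the grasp point. The pads swing forward as they close: fully open they stand 13 mm farther back than shut.
Start: joints at [1.316, 0.241, 0.005, 1.335, 0, 1.571], TCP at [126.024, 483.857, 231.306] pointing down, gripper open.
Joint ranges: [-2.72, 2.72], [-1.05, 1.87], [-1.09, 1.28], [-1.99, 2.15], [-1.42, 1.44], [-3.14, 3.14]. Speed limits (rad/s): [2.79, 2.79, 3.14, 3.14, 3.14, 3.14].

## Interface

Orientations are given as a unit quaternion [w, x, y, z].
In Python, from bench import r, vision gives the robot as it stands. The module is installed in compiled form; this text tells all that it offers.
- The arm moves only by the shell command python3 -m inch 'ROWS' [FORCE]. ROWS is JSON, a list of rows, each an object with "dp": the shift along the tool's x, y, z in cm, a list of three; "turn": the turn, a rotation vector about the tool's x, y, z in degrees, a list of three; "claw": the opening, from 0 (shut) to 1 (fully open). A call has 1 to 5 rows; each row is the pose to reach, as a shift and turn from the pose commanded when the call began, along the tool's axes at that moment; what a row does not reach only later rows make up. A row lasts 1/10 s, in which the tool goes at most 50 mm and 8.59 degrees, less where a joint would pass 70% of its speed; a pose out of reach is approached as far as the arm can. A call with a gripper value outside its range is refused whole. The fingers move at their own pace and stop on an object; FORCE is the grip in N (left out, the last holds). Time passes only in rows, so rows that repeat a pose let the fingers close. It gives the time, the measured TCP pose, the force and the opening at its end, in the units of the state.
- r.state(): the state, without advancing time (a new reading comes with each control period).
- vision.snapshot(name): name is "side" or "top"; returns (picture, depth): 384x512x3 uint8, red, green, blue; 384x512 float32, mm along the optical axis (not along the pixel's ray), 0 where there is no reading.
- vision.calibration(name): a dict with "fov_y" (degrees; the focal length in pixels is half the picture's height over the tangent of half this angle, whatever the lens; pixels are square), "cx", "cy" (the principal point, pixels), "eye" and "orientation" of the camera in the world. Camera axes: x right, y down, z forward; pixel columns grow to the right and rows downward; lengths in mm; the calibration is good to about 2 mm. A picture is of the moment at which its call begins. calibration takes no time and is no camera call.
- r.sign_off(): hands the job in, once; it reports no verdict.
The state is a dict: "time_s": time; "joint_pos": joint angles; "joint_velocities": joint speeds; "effort": joint torques, N m; "ee_pos": TCP position; "orientation": TCP orientation; "ft_force": force on the tool from outside, world axes, zero at the start; "moment": the same for the moment, N m; "gripper_width": opening from 0.0 (shut) to 1.0 (fully open).
Only numpy, scipy, OpenCV 4.12 (cv2) and the standard library are available. Lean on these libraries where they do the work, as an engineer would, in place of code of your own. Each camera call takes 0.05 s, during which the arm holds its last target.

## Working session

There is one attempt and no reset: what is moved stays moved. The work goes in short steps, Python scripts to look and compute and a shell command to move; the robot and the scene stay as the last step left them, time stands still between calls to the robot, and variables do not carry over. Pictures are saved under pics/ and viewed, and the job is handed in when it is done.

```bash
mkdir -p pics; python3 - <<'E'
from bench import r, vision
import cv2,numpy as np,json
s=r.state()
for k,v in s.items(): print(k,v)
for n in("top","side"):
    c=vision.calibration(n);print(n,c)
    p,d=vision.snapshot(n)
    cv2.imwrite(f"pics/{n}0.png",cv2.cvtColor(p,cv2.COLOR_RGB2BGR)); np.save(f"{n}0.npy",d)
E
```

```text
time_s 0.0
joint_pos [1.31599209e+00 2.41395936e-01 3.70832813e-03 1.33517307e+00
 2.40546304e-05 1.57078572e+00]
joint_velocities [ 6.61740850e-04 -1.23929744e-03 -5.29764286e-04 -2.42322771e-05
 -1.37633764e-03 -2.77469173e-04]
effort [-7.69977723e-04 -3.72318649e+01  2.52407974e+01  1.68123795e-02
 -2.01042649e-04  5.52597712e-06]
ee_pos [125.8623435  483.24933959 230.41538292]
orientation [ 6.21689111e-04  7.91215649e-01  6.11536370e-01 -8.24036657e-04]
ft_force [ 1.47006977  0.17853686 -0.4155737 ]
moment [-0.01718802 -0.00300874 -0.04736574]
gripper_width 1.0016305247046329
top {'fov_y': 47.069543704006875, 'cx': 260.5211181337746, 'cy': 186.25332808676026, 'eye': array([ 479.47685359,    5.36398678, 1588.154105  ]), 'orientation': array([-0.02120143,  0.71234607, -0.70130859,  0.01672854])}
side {'fov_y': 55.16863270625206, 'cx': 248.4189219853596, 'cy': 189.3651415747671, 'eye': array([419.46828934, 812.12060946, 760.76321051]), 'orientation': array([ 0.03860191, -0.07670745,  0.89823075, -0.4310538 ])}
```

View pics/top0.png

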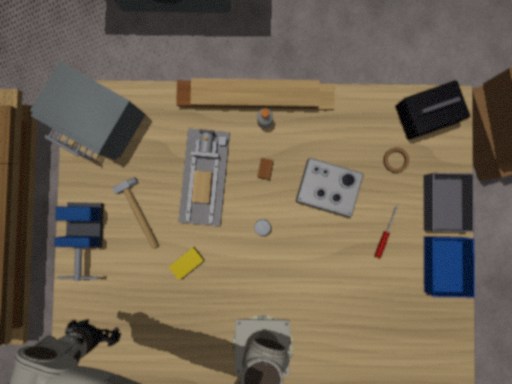

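View pics/side0.png

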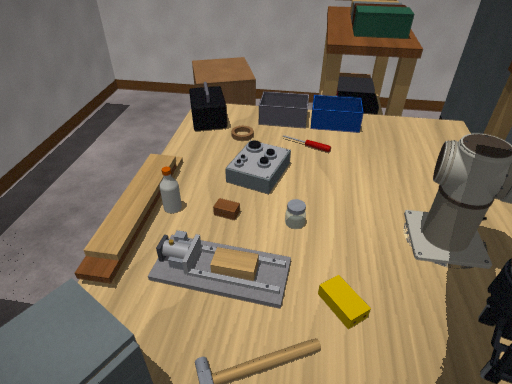

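The top view shows the press at (205,178) with the wooden rail in its channel at (202,186). A yellow block of the same shape lies at (186,263), and the console is at (330,187). Next I'll make enlarged crops and measure.

```bash
cat > h.py <<'E'
import numpy as np,cv2
from bench import r,vision
from scipy.spatial.transform import Rotation as R
def cam(n):
    c=vision.calibration(n);f=192/np.tan(np.radians(c['fov_y'])/2)
    w,x,y,z=c['orientation'];return c,f,R.from_quat([x,y,z,w]).as_matrix()
def ray(n,u,v,z):
    c,f,M=cam(n);d=M@np.array([(u-c['cx'])/f,(v-c['cy'])/f,1]);e=c['eye'];return e+d*(z-e[2])/d[2]
def proj(n,p):
    c,f,M=cam(n);q=M.T@(np.array(p)-c['eye']);return np.array([c['cx']+f*q[0]/q[2],c['cy']+f*q[1]/q[2],q[2]])
def pt(n,u,v,d):
    c,f,M=cam(n);return c['eye']+M@np.array([(u-c['cx'])/f,(v-c['cy'])/f,1])*d
E
python3 - <<'E'
from h import *
t=cv2.imread('pics/top0.png');s=cv2.imread('pics/side0.png')
a=cv2.resize(t[115:235,165:245],None,fx=5,fy=5,interpolation=cv2.INTER_CUBIC)
b=cv2.resize(t[145:225,285:375],None,fx=5,fy=5,interpolation=cv2.INTER_CUBIC)
a=np.vstack([a]);b=cv2.copyMakeBorder(b,0,a.shape[0]-b.shape[0],0,0,cv2.BORDER_CONSTANT)
cv2.imwrite('pics/c_press.png',a);cv2.imwrite('pics/c_con.png',b)
cv2.imwrite('pics/c_side.png',cv2.resize(s[130:310,140:300],None,fx=3.3,fy=3.3,interpolation=cv2.INTER_CUBIC))
d=np.load('top0.npy');e=np.load('side0.npy')
for n,D,L in(('top',d,[(202,186),(202,205),(330,187),(140,300),(300,260),(186,263),(100,330),(348,180),(420,330)]),('side',e,[(235,262),(345,300),(350,200),(250,170),(400,300)])):
  for u,v in L: print(n,u,v,pt(n,u,v,D[v,u]).round(0))
print(proj('top',[125.8,483,230]),proj('side',[125.8,483,230]),proj('top',[0,0,0]),proj('side',[0,0,0]))
E
```

```text
top 202 186 [559. 220.  56.]
top 202 205 [494. 223.  17.]
top 330 187 [ 563. -225.   62.]
top 140 300 [152. 439.  -0.]
top 300 260 [ 303. -129.    3.]
top 186 263 [290. 272.  37.]
top 100 330 [134. 460. 328.]
top 348 180 [ 586. -282.   88.]
top 420 330 [  63. -558.   -5.]
side 235 262 [556. 230.  52.]
side 345 300 [289. 284.  36.]
side 350 200 [ 255. -128.   -3.]
side 250 170 [ 584. -150.   59.]
side 400 300 [152. 234.  -1.]
[ 104.26402402  323.93458794 1340.44644766] [482.6164821  352.46688673 545.0692569 ] [ 262.54931112  345.63452599 1560.11550295] [ 443.85350139  237.52910709 1043.03050143]
```

View pics/c_press.png

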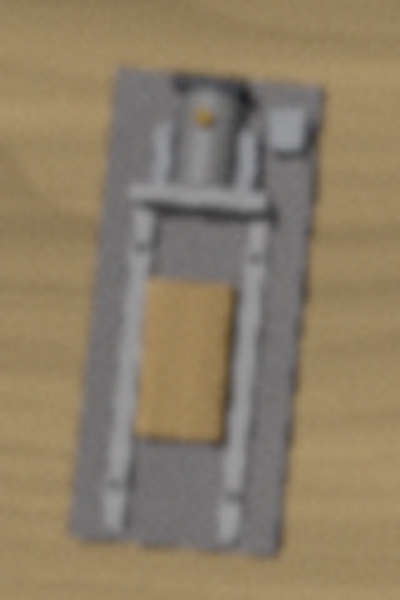

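View pics/c_con.png

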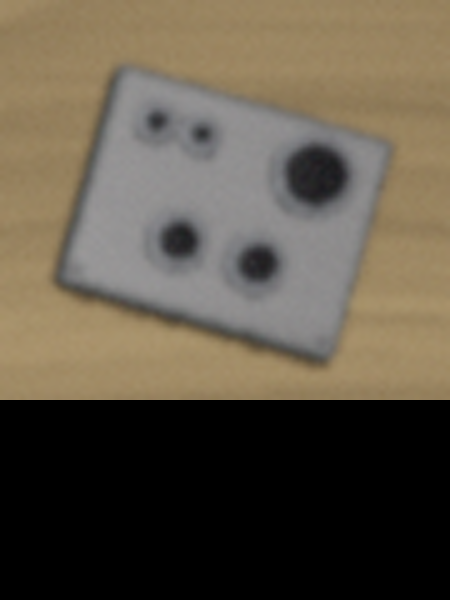

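View pics/c_side.png

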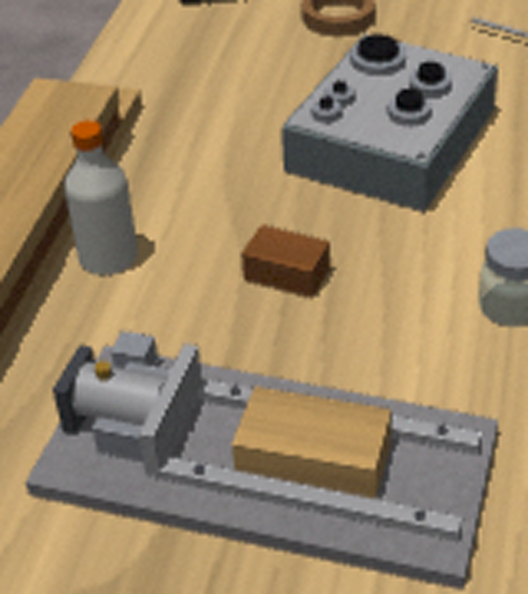

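The wooden rail in the press channel is at top (202,187), crop (187,360). The yellow block at (186,263) is the look-alike, not wood and not in the channel. On the console, the equal medium pair nearest the robot is at top (321,193) and (337,198). The biggest button at (348,180) is stop, and the two smallest at (316,169) and (325,171) are jog. So the start pair is confirmed. Now for precise measurements.

```bash
cat > meas.py <<'E'
from h import *
def blob(mask,u0,v0,u1,v1):
    m=np.zeros_like(mask);m[v0:v1,u0:u1]=mask[v0:v1,u0:u1]
    n,l,st,ce=cv2.connectedComponentsWithStats(m.astype(np.uint8));return [(st[i,4],ce[i].round(2),i) for i in range(1,n) if st[i,4]>4],l
E
python3 - <<'E'
from meas import *
t=cv2.imread('pics/top0.png');s=cv2.imread('pics/side0.png')
g=t.max(2).astype(int)
B,l=blob(g<75,295,155,370,215);P=[]
for a,c,i in B: print(a,c,ray('top',*c,80).round(1))
gs=s.max(2).astype(int);B,l=blob(gs<45,228,140,295,172)
for a,c,i in B: print('side',a,c,ray('side',*c,80).round(1))
# subpixel weighted dark centroid
def wc(img,u,v,rad,lo,hi):
    U,V=np.meshgrid(range(512),range(384));m=((U-u)**2+(V-v)**2<rad**2)
    w=np.clip((hi-img.astype(float))/(hi-lo),0,1)*m;return (w*U).sum()/w.sum(),(w*V).sum()/w.sum()
L=wc(g,321,193,5,40,110);Rr=wc(g,336.6,197.6,5,40,110);S=wc(g,348.2,179.5,9,40,110)
pl,pr,ps=ray('top',*L,80),ray('top',*Rr,80),ray('top',*S,78)
print(L,Rr,pl,pr,ps,np.linalg.norm(pl-pr)); 
m=(pl+pr)/2; d=pl-pr; print('mid',m,'yaw(y axis)',np.degrees(np.arctan2(-d[0],d[1])))
print('stop from mid dist exp',np.hypot(70,50),np.linalg.norm((ps-m)[:2]))
# rail top
hsv=cv2.cvtColor(t,cv2.COLOR_BGR2HSV);k=(hsv[...,1]>75)&(hsv[...,2]>90)
B,l=blob(k,190,165,214,210);print(B)
a,c,i=max(B,key=lambda b:b[0]);
q=np.argwhere(l==i)[:,::-1].astype(np.float32);rc=cv2.minAreaRect(q);print(rc)
bx=cv2.boxPoints(rc);W=np.array([ray('top',*x,56) for x in bx]);print(W.round(1),'ctr',ray('top',*c,56))
# bed
k=(hsv[...,1]<45)
B,l=blob(k,172,120,238,232);a,c,i=max(B,key=lambda b:b[0]);print(a,c)
m=(l==i)|((l*0+1)*0>0)
cs=cv2.findContours((l==i).astype(np.uint8),cv2.RETR_EXTERNAL,cv2.CHAIN_APPROX_NONE)[0][0]
rc=cv2.minAreaRect(cs);print(rc)
W=np.array([ray('top',*x,18) for x in cv2.boxPoints(rc)]);print(W.round(1),W.mean(0))
E
```

```text
7 [316.   168.71] [ 623.6 -173.8   80. ]
105 [347.96 179.54] [ 588.  -283.5   80. ]
33 [320.58 192.58] [ 541.9 -190.2   80. ]
37 [336.24 197.24] [ 526.8 -243.8   80. ]
side 73 [254.25 144.18] [ 590.1 -276.8   80. ]
side 38 [270.  151.5] [ 529.8 -239.3   80. ]
side 9 [242.33 156.11] [ 617.4 -195.9   80. ]
side 45 [263.71 159.8 ] [ 543.9 -186.1   80. ]
side 10 [238.2 160.9] [ 625.5 -165.8   80. ]
(np.float64(320.55409296585765), np.float64(192.61168243521186)) (np.float64(336.2383743649864), np.float64(197.25947635795234)) [ 541.78272767 -190.1308841    80.        ] [ 526.71841436 -243.82652687   80.        ] [ 588.12333554 -283.66004205   78.        ] 55.76876893071863
mid [ 534.25057101 -216.97870548   80.        ] yaw(y axis) -15.671464701115566
stop from mid dist exp 86.02325267042627 85.72441544677005
[(np.int32(547), array([201.64, 186.73]), 1)]
((201.67544555664062, 186.73263549804688), (17.3259220123291, 31.576494216918945), 4.969740867614746)
[[504.2 254.2  56. ]
 [614.  247.3  56. ]
 [609.7 186.9  56. ]
 [499.9 194.1  56. ]] ctr [556.84256516 220.7546211   56.        ]
3281 [204.11 175.37]
((203.74765014648438, 176.9394073486328), (41.674156188964844, 94.32421875), 5.90614128112793)
[[433.  306.8  18. ]
 [769.9 280.5  18. ]
 [756.5 131.1  18. ]
 [420.1 159.   18. ]] [594.8641691  219.32674195  18.        ]
```

Every value fits its nominal size:
- Button pitch is 55.8 mm (56 expected), and start_mid to stop is 85.7 mm (86.0 expected).
- The bed measures 338 mm long.
- The rail front is about 53 mm short of the stop, within the stated 50–90 mm.

Next is a helper to convert targets into moves.

```bash
cat > go.py <<'E'
import sys
from h import *
# usage: go.py x y z yawdeg(of tool x)
def press(x,y=0):
    o=np.array([574.9,220.9]);a=np.radians(-4.4);return o+x*np.array([np.cos(a),np.sin(a)])+y*np.array([-np.sin(a),np.cos(a)])
if __name__=='__main__':
    s=r.state();w,x,y,z=s['orientation'];M=R.from_quat([x,y,z,w])
    A=sys.argv[1:]
    if A[0]=='p': A=list(press(float(A[1]),float(A[2])))+A[3:]
    T=np.array([float(v) for v in A[:3]]);th=np.radians(float(A[3]))
    Rt=np.array([[np.cos(th),np.sin(th),0],[np.sin(th),-np.cos(th),0],[0,0,-1]])
    print('t',round(s['time_s'],2),'pos',s['ee_pos'].round(1),'yawx',np.degrees(np.arctan2(*M.as_matrix()[[1,0],0])).round(2),'F',s['ft_force'].round(1),'grip',round(s['gripper_width'],3))
    print('target',T.round(1),'dp cm',(M.inv().apply(T-s['ee_pos'])/10).round(2),'turn',np.degrees((M.inv()*R.from_matrix(Rt)).as_rotvec()).round(2))
E
python3 go.py p -110 0 230 85.6
```

```text
t 0.1 pos [125.9 483.3 230.5] yawx 75.41 F [-0.8 -0.2 -0.4] grip 0.999
target [465.2 229.3 230. ] dp cm [-16.03  39.24   0.08] turn [-1.000e-02  1.100e-01 -1.019e+01]
```

```bash
python3 -m inch '[{"dp":[-4,9.8,0],"turn":[0,0,-5],"claw":0.1},{"dp":[-8,19.6,0],"turn":[0,0,-10.2],"claw":0.1},{"dp":[-12,29.4,0],"turn":[0,0,-10.2],"claw":0.1},{"dp":[-16,39.2,0],"turn":[0,0,-10.2],"claw":0.1},{"dp":[-16,39.2,0],"turn":[0,0,-10.2],"claw":0.1}]'; python3 go.py p -110 0 230 85.6
```

```text
time_s: 0.6
ee_pos: [327.2, 332.6, 231.0]
orientation: [-0.0, 0.734, 0.68, -0.0]
ft_force: [0.8, 1.1, 0.2]
gripper_width: 0.143
t 0.6 pos [327.2 332.6 231. ] yawx 85.63 F [0.8 1.1 0.2] grip 0.143
target [465.2 229.3 230. ] dp cm [-9.24 14.55  0.1 ] turn [-0.02  0.02  0.03]
```

```bash
python3 -m inch '[{"dp":[-3,5,0],"turn":[0,0,0],"claw":0.1},{"dp":[-6,10,0],"turn":[0,0,0],"claw":0.1},{"dp":[-7,12,0],"turn":[0,0,0],"claw":0.1},{"dp":[-7,12,0],"turn":[0,0,0],"claw":0.1},{"dp":[-7,12,0],"turn":[0,0,0],"claw":0.1}]'; python3 go.py p -110 0 100 85.6
```

```text
time_s: 1.1
ee_pos: [440.5, 254.3, 230.5]
orientation: [-0.0, 0.735, 0.679, -0.001]
ft_force: [-1.2, -0.2, 0.3]
gripper_width: 0.098
t 1.1 pos [440.5 254.3 230.5] yawx 85.47 F [-1.2 -0.2  0.3] grip 0.098
target [465.2 229.3 100. ] dp cm [-2.28  2.69 13.05] turn [-0.11  0.04 -0.13]
```

```bash
python3 -m inch '[{"dp":[-2.3,2.7,4],"turn":[0,0,0],"claw":0.1},{"dp":[-2.3,2.7,8],"turn":[0,0,0],"claw":0.1},{"dp":[-2.3,2.7,11],"turn":[0,0,0],"claw":0.1},{"dp":[-2.3,2.7,13],"turn":[0,0,0],"claw":0.1},{"dp":[-2.3,2.7,13],"turn":[0,0,0],"claw":0.1}]'; python3 go.py p -110 0 33 85.6
python3 - <<'E'
from h import *
for n in('top','side'):
    p,d=vision.snapshot(n);cv2.imwrite(f'pics/{n}1.png',cv2.cvtColor(p,cv2.COLOR_RGB2BGR))
s=cv2.imread('pics/side1.png');cv2.imwrite('pics/s1c.png',cv2.resize(s[150:330,140:340],None,fx=3,fy=3,interpolation=cv2.INTER_CUBIC))
E
```

```text
time_s: 1.6
ee_pos: [461.7, 229.9, 98.1]
orientation: [-0.001, 0.733, 0.68, -0.004]
ft_force: [0.6, 0.0, 0.5]
gripper_width: 0.098
t 1.6 pos [461.7 229.9  98.1] yawx 85.74 F [0.6 0.  0.5] grip 0.098
target [465.2 229.3  33. ] dp cm [-0.01  0.4   6.51] turn [-0.4   0.21  0.14]
```

View pics/s1c.png

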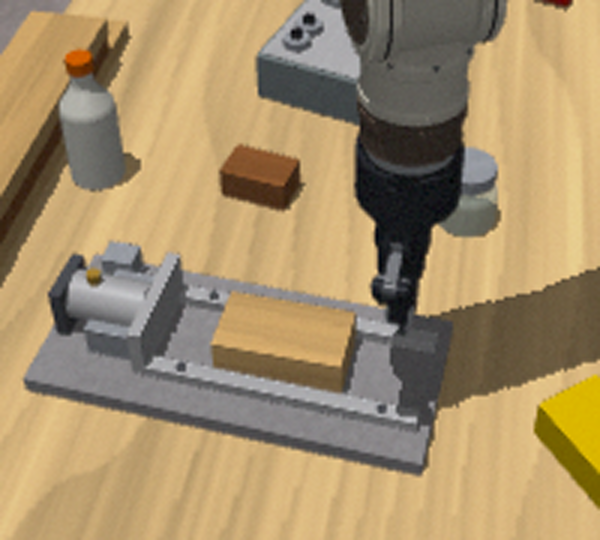

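View pics/top1.png

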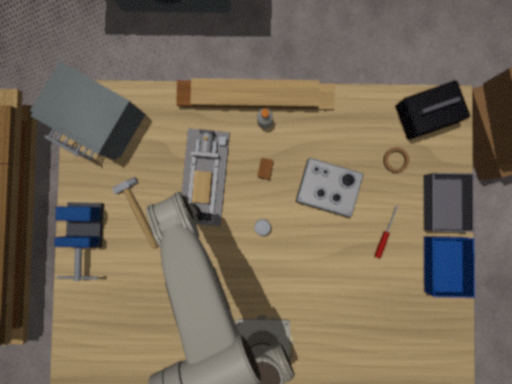

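The side crop shows the fingertips at (405,325), above the channel behind the rail's near end at (350,360), with clear room. I'll lower them now.

```bash
python3 - <<'E'
from h import *
s=r.state();print(s['ee_pos'],proj('side',s['ee_pos']),(405/3+140,325/3+150))
E
python3 -m inch '[{"dp":[0,0.3,3],"turn":[0,0,0],"claw":0.1},{"dp":[0,0.3,5],"turn":[0,0,0],"claw":0.1},{"dp":[0,0.3,6.4],"turn":[0,0,0],"claw":0.1},{"dp":[0,0.3,6.4],"turn":[0,0,0],"claw":0.1},{"dp":[0,0.3,6.4],"turn":[0,0,0],"claw":0.1}]'; python3 go.py p -84 0 33 85.6
```

```text
[464.68075195 231.05870351 101.62786581] [272.63272507 253.65706715 864.86850508] (275.0, 258.3333333333333)
time_s: 2.2
ee_pos: [469.5, 230.8, 38.9]
orientation: [0.0, 0.733, 0.68, 0.001]
ft_force: [0.2, 0.2, -0.0]
gripper_width: 0.101
t 2.2 pos [469.5 230.8  38.9] yawx 85.65 F [ 0.2  0.2 -0. ] grip 0.101
target [491.1 227.3  33. ] dp cm [-0.18  2.19  0.6 ] turn [ 0.12 -0.07  0.05]
```

```bash
python3 -m inch '[{"dp":[-0.1,0.7,0.3],"turn":[0,0,0],"claw":0.1},{"dp":[-0.15,1.4,0.4],"turn":[0,0,0],"claw":0.1},{"dp":[-0.15,2,0.4],"turn":[0,0,0],"claw":0.1},{"dp":[-0.15,2.6,0.4],"turn":[0,0,0],"claw":0.1},{"dp":[-0.15,3.2,0.4],"turn":[0,0,0],"claw":0.1}]'; python3 go.py p -31 0 34 85.6
```

```text
time_s: 2.7
ee_pos: [500.6, 225.9, 33.4]
orientation: [-0.0, 0.734, 0.679, -0.0]
ft_force: [-1.7, 0.1, 0.8]
gripper_width: 0.099
t 2.7 pos [500.6 225.9  33.4] yawx 85.59 F [-1.7  0.1  0.8] grip 0.099
target [544.  223.3  34. ] dp cm [ 0.07  4.34 -0.06] turn [-0.05 -0.02 -0.01]
```

```bash
python3 -m inch '[{"dp":[0,0.7,-0.1],"turn":[0,0,0],"claw":0.1},{"dp":[0,1.4,-0.1],"turn":[0,0,0],"claw":0.1},{"dp":[0,2.1,-0.1],"turn":[0,0,0],"claw":0.1},{"dp":[0.1,2.8,-0.1],"turn":[0,0,0],"claw":0.1},{"dp":[0.1,3.4,-0.1],"turn":[0,0,0],"claw":0.1}]'; python3 go.py p -31 0 34 85.6
```

```text
time_s: 3.2
ee_pos: [535.1, 224.3, 34.3]
orientation: [0.0, 0.734, 0.679, 0.0]
ft_force: [-1.3, -0.2, 1.3]
gripper_width: 0.104
t 3.2 pos [535.1 224.3  34.3] yawx 85.6 F [-1.3 -0.2  1.3] grip 0.104
target [544.  223.3  34. ] dp cm [-0.04  0.9   0.03] turn [ 0. -0. -0.]
```

```bash
python3 -m inch '[{"dp":[0,0.3,0],"turn":[0,0,0],"claw":0.1},{"dp":[0,0.6,0],"turn":[0,0,0],"claw":0.1},{"dp":[0,0.8,0],"turn":[0,0,0],"claw":0.1},{"dp":[0,0.8,0],"turn":[0,0,0],"claw":0.1}]'; python3 go.py p -31 0 34 85.6
```

```text
time_s: 3.6
ee_pos: [542.8, 223.6, 34.3]
orientation: [0.0, 0.734, 0.679, 0.0]
ft_force: [-0.1, -0.1, -0.0]
gripper_width: 0.099
t 3.6 pos [542.8 223.6  34.3] yawx 85.59 F [-0.1 -0.1 -0. ] grip 0.099
target [544.  223.3  34. ] dp cm [-0.03  0.12  0.03] turn [ 0.04  0.   -0.01]
```

```bash
python3 -m inch '[{"dp":[0,0.2,0],"turn":[0,0,0],"claw":0.1},{"dp":[0,0.4,0],"turn":[0,0,0],"claw":0.1},{"dp":[0,0.6,0],"turn":[0,0,0],"claw":0.1}]'; python3 go.py p -31 0 34 85.6
python3 - <<'E'
from h import *
p,d=vision.snapshot('side');s=cv2.cvtColor(p,cv2.COLOR_RGB2BGR);cv2.imwrite('pics/side2.png',s)
cv2.imwrite('pics/s2c.png',cv2.resize(s[220:310,140:300],None,fx=5,fy=5,interpolation=cv2.INTER_CUBIC))
E
```

```text
time_s: 3.9
ee_pos: [546.9, 223.3, 34.2]
orientation: [-0.001, 0.734, 0.68, -0.001]
ft_force: [-8.8, 0.7, 7.2]
gripper_width: 0.101
t 3.9 pos [546.9 223.3  34.2] yawx 85.62 F [-8.8  0.7  7.2] grip 0.101
target [544.  223.3  34. ] dp cm [-0.03 -0.29  0.02] turn [-0.18 -0.01  0.02]
```

View pics/s2c.png

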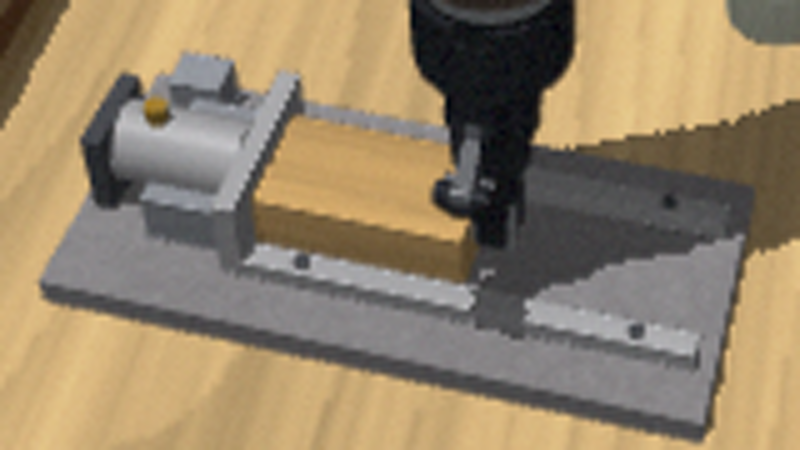

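The side crop shows the rail's leading end flush with the stop at (250,200) and the guides intact. The contact force rose to 9 N just where home was predicted. I'll nudge it slightly more, hold, then back straight off.

```bash
python3 -m inch '[{"dp":[0,0.15,0],"turn":[0,0,0],"claw":0.1},{"dp":[0,0.15,0],"turn":[0,0,0],"claw":0.1},{"dp":[0,0.15,0],"turn":[0,0,0],"claw":0.1}]'; python3 -m inch '[{"dp":[0,-0.6,0],"turn":[0,0,0],"claw":0.1},{"dp":[0,-1.5,0],"turn":[0,0,0],"claw":0.1},{"dp":[0,-2.5,0],"turn":[0,0,0],"claw":0.1},{"dp":[0,-3,0],"turn":[0,0,0],"claw":0.1},{"dp":[0,-3,0],"turn":[0,0,0],"claw":0.1}]';python3 go.py 535 -216.5 200 74.5
```

```text
time_s: 4.25
ee_pos: [546.9, 223.4, 34.2]
orientation: [-0.002, 0.733, 0.68, -0.002]
ft_force: [-9.3, 1.3, 6.1]
gripper_width: 0.101
time_s: 4.75
ee_pos: [519.0, 225.4, 34.4]
orientation: [-0.0, 0.734, 0.68, -0.0]
ft_force: [0.6, 0.1, -0.6]
gripper_width: 0.098
t 4.75 pos [519.  225.4  34.4] yawx 85.64 F [ 0.6  0.1 -0.6] grip 0.098
target [ 535.  -216.5  200. ] dp cm [-43.95   4.95 -16.55] turn [-0.02  0.02 11.14]
```

```bash
python3 -m inch '[{"dp":[0,0,-3],"turn":[0,0,0],"claw":0.1},{"dp":[0,0,-7],"turn":[0,0,0],"claw":0.1},{"dp":[0,0,-11],"turn":[0,0,0],"claw":0.1},{"dp":[0,0,-15],"turn":[0,0,0],"claw":0.2},{"dp":[-1,0,-16.5],"turn":[0,0,0],"claw":0.3}]'; python3 go.py 535 -216.5 190 74.5
```

```text
time_s: 5.25
ee_pos: [521.7, 217.1, 204.4]
orientation: [0.002, 0.733, 0.68, 0.004]
ft_force: [0.1, 0.2, -0.1]
gripper_width: 0.299
t 5.25 pos [521.7 217.1 204.4] yawx 85.67 F [ 0.1  0.2 -0.1] grip 0.299
target [ 535.  -216.5  190. ] dp cm [-43.14   4.58   1.3 ] turn [ 0.44 -0.29 11.17]
```

```bash
python3 -m inch '[{"dp":[-5,0.5,0],"turn":[0,0,2],"claw":0.49},{"dp":[-10,1,0],"turn":[0,0,5],"claw":0.49},{"dp":[-15,1.5,0],"turn":[0,0,8],"claw":0.49},{"dp":[-20,2,0],"turn":[0,0,11],"claw":0.49},{"dp":[-24,2,0],"turn":[0,0,11],"claw":0.49}]'; python3 go.py 535 -216.5 190 74.5
```

```text
time_s: 5.75
ee_pos: [521.1, -28.0, 199.6]
orientation: [0.001, 0.796, 0.605, 0.0]
ft_force: [0.8, 0.4, -0.3]
gripper_width: 0.49
t 5.75 pos [521.1 -28.  199.6] yawx 74.48 F [ 0.8  0.4 -0.3] grip 0.49
target [ 535.  -216.5  190. ] dp cm [-17.79   6.38   0.98] turn [ 0.1   0.01 -0.02]
```

```bash
python3 -m inch '[{"dp":[-5,1.8,0],"turn":[0,0,0],"claw":0.49},{"dp":[-10,3.6,0],"turn":[0,0,0],"claw":0.49},{"dp":[-14,5,0],"turn":[0,0,0],"claw":0.49},{"dp":[-17,6.4,0],"turn":[0,0,0],"claw":0.49},{"dp":[-17,6.4,0],"turn":[0,0,0],"claw":0.49}]'; python3 go.py 535 -216.5 130 74.5
```

```text
time_s: 6.25
ee_pos: [537.6, -211.0, 199.0]
orientation: [0.001, 0.797, 0.604, -0.0]
ft_force: [-1.0, 0.6, 0.3]
gripper_width: 0.488
t 6.25 pos [ 537.6 -211.   199. ] yawx 74.24 F [-1.   0.6  0.3] grip 0.488
target [ 535.  -216.5  130. ] dp cm [-0.59 -0.12  6.9 ] turn [ 0.09  0.08 -0.26]
```

```bash
python3 -m inch '[{"dp":[-0.5,-0.1,3],"turn":[0,0,0],"claw":0.49},{"dp":[-0.5,-0.1,6],"turn":[0,0,0],"claw":0.49},{"dp":[-0.5,-0.1,8],"turn":[0,0,0],"claw":0.49},{"dp":[-0.5,-0.1,8.9],"turn":[0,0,0],"claw":0.49},{"dp":[-0.5,-0.1,8.9],"turn":[0,0,0],"claw":0.49}]'; 
python3 - <<'E'
from h import *
p,d=vision.snapshot('side');s=cv2.cvtColor(p,cv2.COLOR_RGB2BGR);cv2.imwrite('pics/side3.png',s);np.save('side3.npy',d)
cv2.imwrite('pics/s3c.png',cv2.resize(s[80:200,210:330],None,fx=5,fy=5,interpolation=cv2.INTER_CUBIC))
p,d=vision.snapshot('top');s=cv2.cvtColor(p,cv2.COLOR_RGB2BGR);cv2.imwrite('pics/top3.png',s);np.save('top3.npy',d)
cv2.imwrite('pics/t3c.png',cv2.resize(s[120:230,180:370],None,fx=4,fy=4,interpolation=cv2.INTER_CUBIC))
E
python3 go.py 535 -216.5 90 74.5
```

```text
time_s: 6.75
ee_pos: [534.2, -209.9, 109.1]
orientation: [-0.001, 0.795, 0.606, -0.001]
ft_force: [0.5, 0.0, 0.4]
gripper_width: 0.494
t 6.85 pos [ 535.8 -210.7  111.3] yawx 74.64 F [0.5 1.  0.1] grip 0.493
target [ 535.  -216.5   90. ] dp cm [-0.58  0.08  2.13] turn [0.09 0.01 0.14]
```

View pics/s3c.png

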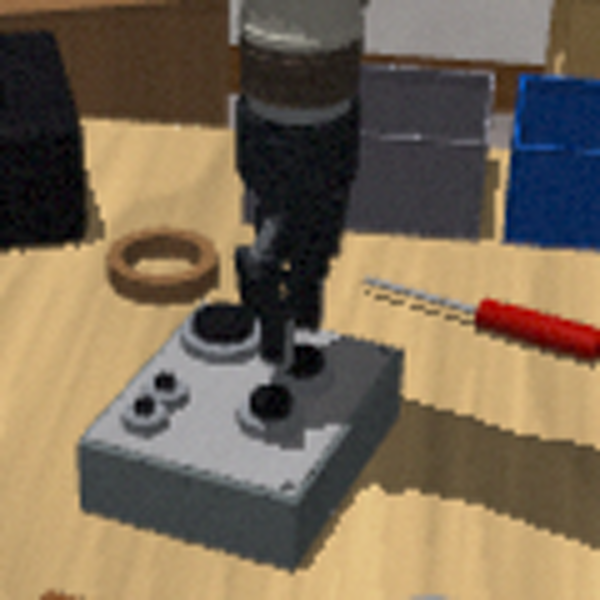

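View pics/t3c.png

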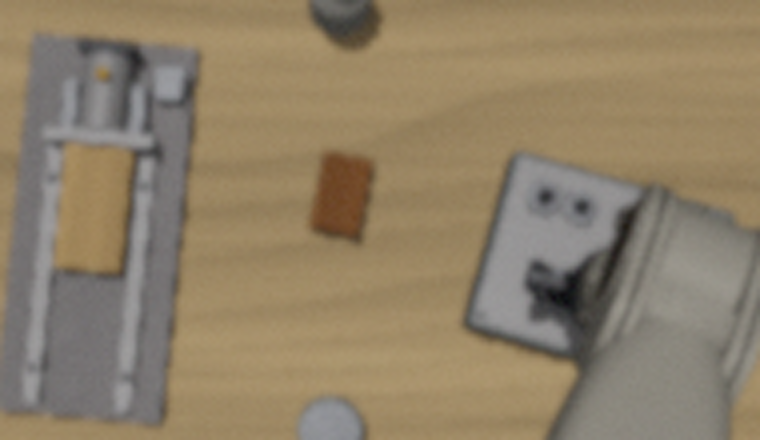

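The top crop shows the rail flush with the stop at (95,140). The side crop shows the left fingertip at (275,358), above the left start button at (270,400), and the right fingertip above (305,360). I'll check the alignment numerically in this view.

```bash
python3 - <<'E'
from h import *
s=cv2.imread('pics/side3.png');d=np.load('side3.npy')
x=R.from_euler('z',74.6,degrees=True).apply([1,0,0]);T=np.array([535.8,-210.7,111.3])
y=np.array([x[1],-x[0],0])
print('exp L tip',proj('side',T+28*x)[:2],'near',proj('side',T+35*x)[:2],'R',proj('side',T-28*x)[:2])
for sx in(21,35):
  for sy in(-11,11): print(sx,sy,proj('side',T+sx*x+sy*y)[:2].round(1))
print('btnL',proj('side',[541.8,-190.1,80])[:2],'btnR',proj('side',[526.7,-243.8,80])[:2])
for v in range(140,158):
    print(v,' '.join(f'{s[v,u].max():3d}' for u in range(256,276)),'|',' '.join(f'{d[v,u]:.0f}' for u in range(260,270,2)))
pts=np.array([pt('side',u,v,d[v,u]) for v in range(130,156) for u in range(240,290) if d[v,u]>0])
k=(pts[:,2]>99)&(pts[:,2]<122)&(abs(pts[:,1]+185)<20)&(abs(pts[:,0]-543)<30);q=pts[k]
print(len(q),q.min(0).round(1),q.max(0).round(1),np.median(q,0).round(1))
E
```

```text
exp L tip [264.04297523 152.18476018] near [263.1806901 153.261845 ] R [270.69172813 143.87976853]
21 -11 [268.  151.9]
21 11 [261.8 150.3]
35 -11 [266.3 154.1]
35 11 [260.1 152.5]
btnL [264.52073752 159.18282205] btnR [271.08165002 150.8699519 ]
140 154 147  55  14  20  26  20  19  23  23  24  23  15  26  15  20  19  31 104 210 | 1143 1144 1119 1127 1146
141  29  33  25  19  19  10  22  24  21  21  17  20  18  16  15  15  14  20 107 211 | 1142 1136 1130 1136 1153
142  29  29  18  23  26  18  18  23  23  23  25  31  29  24  17  17  19  26 106 214 | 1143 1138 1127 1137 1154
143  32  13  25  23  28  51  21  18  22  19  22  22  36  22  20  11  21  38 120 212 | 1138 1137 1136 1139 1162
144  23  25  26  21  39 116  22  22  26  22  23  49  69  10  19  14  19  43 149 215 | 1291 1146 1138 1143 1161
145  22  30  26  22  47 147  37  25  22  20  24  63  68  54  54  53  28  64 174 212 | 1285 1168 1169 1158 1167
146  27  20   8  18  69 146  39  18  20  24  23  66  80 134 134 134  86 112 170 173 | 1291 1165 1169 1164 1169
147  19  17  20  66 124 144  40  20  22  22  26  62  85 164 162 165 168 169 
[... 516 characters left out ...]
61  39  46  72  52  15  16   6   6  16  27  69 | 1287 1191 1182 1176 1186
153 169 171 168 170 166 170 164 149 127  75  71  67  18   9   8  11  18  17  40  75 | 1282 1280 1256 1187 1243
154 168 171 169 172 169 169 170 166 132  72  66  37  22   8  21  15  15  29  62  72 | 1273 1277 1256 1254 1251
155 170 170 170 168 169 169 168 161  96  72  73  74  59  32  37  39  48  73  72  73 | 1272 1269 1258 1244 1246
156 170 168 166 165 167 157 157 151  74  66  68  70  72  71  75  70  73  77  75  72 | 1264 1264 1259 1250 1246
157 169 169 168 166 157  89  30  32   5  14  23  52  74  72  71  77  74  73  72  70 | 1262 1228 1222 1218 1240
18 [ 530.2 -186.5  109.6] [ 550.1 -174.6  121.8] [ 539.1 -179.8  118.3]
```

```bash
python3 -m inch '[{"dp":[-0.3,0.1,0.6],"turn":[0,0,0],"claw":0.49},{"dp":[-0.55,0.15,1.2],"turn":[0,0,0],"claw":0.49},{"dp":[-0.55,0.15,1.4],"turn":[0,0,0],"claw":0.49},{"dp":[-0.55,0.15,1.4],"turn":[0,0,0],"claw":0.49},{"dp":[-0.55,0.15,1.4],"turn":[0,0,0],"claw":0.49}]'; 
python3 - <<'E'
from h import *
st=r.state()
p,d=vision.snapshot('side');s=cv2.cvtColor(p,cv2.COLOR_RGB2BGR);cv2.imwrite('pics/side4.png',s);np.save('side4.npy',d)
cv2.imwrite('pics/s4c.png',cv2.resize(s[130:175,240:300],None,fx=12,fy=12,interpolation=cv2.INTER_CUBIC))
T=st['ee_pos'];w,x,y,z=st['orientation'];M=R.from_quat([x,y,z,w]).as_matrix();print(T)
for sg in(1,-1):
  for a in(21,35):
    for b in(-11,11): print('LR'[sg<0],a,b,proj('side',T+sg*a*M[:,0]+b*M[:,1])[:2].round(1), ((proj('side',T+sg*a*M[:,0]+b*M[:,1])[:2]-[240,130])*12).round())
E
python3 go.py 536 -216.5 90 74.5
```

```text
time_s: 7.35
ee_pos: [534.9, -216.6, 96.3]
orientation: [-0.0, 0.796, 0.606, 0.0]
ft_force: [0.1, -0.1, 0.0]
gripper_width: 0.489
[ 534.92645531 -216.57703275   96.3210361 ]
L 21 -11 [268.4 154.8] [341. 298.]
L 21 11 [262.2 153.3] [267. 279.]
L 35 -11 [266.7 157. ] [320. 324.]
L 35 11 [260.5 155.4] [246. 305.]
R 21 -11 [273.2 148.6] [399. 223.]
R 21 11 [267.2 147.1] [326. 205.]
R 35 -11 [274.8 146.5] [418. 198.]
R 35 11 [268.8 145.1] [346. 181.]
t 7.4 pos [ 535.  -216.6   96.5] yawx 74.59 F [-0.2  0.2  0. ] grip 0.487
target [ 536.  -216.5   90. ] dp cm [0.04 0.09 0.65] turn [0.01 0.   0.09]
```

View pics/s4c.png

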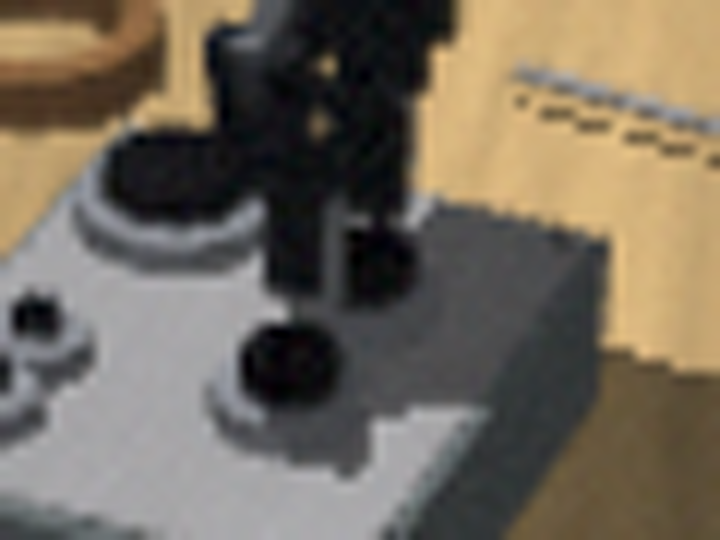

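The side crop shows both fingertips hovering just above their start buttons: left tip at (305,295) over the left cap at (290,352), right tip at (380,215) over the right cap at (380,265). In the same image the tips sit about 4 mm short of the cap centres in x, while the top view says about 0. I'll shift +3 mm in x and descend with force checks.

```bash
python3 -m inch '[{"dp":[0.05,0.15,0.3],"turn":[0,0,0],"claw":0.49},{"dp":[0.1,0.3,0.7],"turn":[0,0,0],"claw":0.49},{"dp":[0.1,0.3,1.2],"turn":[0,0,0],"claw":0.49},{"dp":[0.1,0.3,1.4],"turn":[0,0,0],"claw":0.49},{"dp":[0.1,0.3,1.4],"turn":[0,0,0],"claw":0.49}]';python3 go.py 538 -216.5 80 74.5
```

```text
time_s: 7.9
ee_pos: [538.0, -216.2, 82.1]
orientation: [-0.0, 0.795, 0.606, -0.0]
ft_force: [-0.9, -0.0, 2.3]
gripper_width: 0.492
t 7.9 pos [ 538.  -216.2   82.1] yawx 74.61 F [-0.9 -0.   2.3] grip 0.492
target [ 538.  -216.5   80. ] dp cm [-0.03  0.01  0.21] turn [-0.03 -0.01  0.11]
```

```bash
python3 -m inch '[{"dp":[0,0,0.1],"turn":[0,0,0],"claw":0.49},{"dp":[0,0,0.2],"turn":[0,0,0],"claw":0.49}]';python3 -m inch '[{"dp":[0,0,0.1],"turn":[0,0,0],"claw":0.49},{"dp":[0,0,0.2],"turn":[0,0,0],"claw":0.49}]'; python3 -c "
from bench import r
s=r.state();print(s['moment'],s['ee_pos'])"
```

```text
time_s: 8.1
ee_pos: [537.9, -216.2, 80.6]
orientation: [-0.0, 0.795, 0.606, 0.0]
ft_force: [-1.8, 1.2, 3.5]
gripper_width: 0.493
time_s: 8.3
ee_pos: [538.0, -216.2, 78.6]
orientation: [-0.0, 0.795, 0.606, 0.0]
ft_force: [-1.8, 2.1, 5.7]
gripper_width: 0.485
[0.29094157 0.47785438 0.02844911] [ 537.98151683 -216.18554721   78.63679311]
```

```bash
python3 - <<'E'
from h import *
print(r.state()['ft_force'],r.state()['moment'])
p,d=vision.snapshot('side');s=cv2.cvtColor(p,cv2.COLOR_RGB2BGR)
cv2.imwrite('pics/s5c.png',cv2.resize(s[130:175,240:300],None,fx=12,fy=12,interpolation=cv2.INTER_CUBIC))
print(r.state()['ft_force'],r.state()['moment'],r.state()['ee_pos'])
E
```

```text
[-1.78597145  2.07817026  5.70767266] [0.29094157 0.47785438 0.02844911]
[-2.67745483  1.95655     5.90288053] [0.32892825 0.55829612 0.01210319] [ 537.96286982 -216.19936939   78.51600601]
```

View pics/s5c.png

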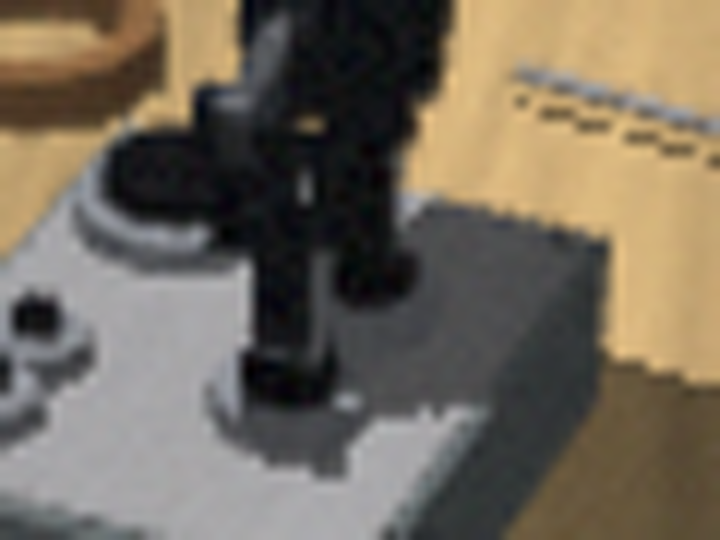

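The side crop shows the left tip centred on its cap (finger 255–330, cap 240–338), with the right tip on its cap at (375,275). Both caps are partly down, and 5.7 N fits two buttons at about 3 mm. Pressing on.

```bash
python3 -m inch '[{"dp":[0,0,0.15],"turn":[0,0,0],"claw":0.49},{"dp":[0,0,0.3],"turn":[0,0,0],"claw":0.49},{"dp":[0,0,0.3],"turn":[0,0,0],"claw":0.49}]';python3 -m inch '[{"dp":[0,0,0.15],"turn":[0,0,0],"claw":0.49},{"dp":[0,0,0.25],"turn":[0,0,0],"claw":0.49},{"dp":[0,0,0.25],"turn":[0,0,0],"claw":0.49}]'
```

```text
time_s: 8.65
ee_pos: [538.0, -216.2, 76.0]
orientation: [0.0, 0.795, 0.606, 0.0]
ft_force: [-3.8, 2.0, 8.9]
gripper_width: 0.49
time_s: 8.95
ee_pos: [538.0, -216.2, 74.3]
orientation: [0.0, 0.795, 0.606, 0.0]
ft_force: [-4.3, 2.9, 11.8]
gripper_width: 0.491
```

```bash
python3 -m inch '[{"dp":[0,0,0.1],"turn":[0,0,0],"claw":0.49},{"dp":[0,0,0.2],"turn":[0,0,0],"claw":0.49},{"dp":[0,0,0.2],"turn":[0,0,0],"claw":0.49}]';python3 -m inch '[{"dp":[0,0,0.1],"turn":[0,0,0],"claw":0.49},{"dp":[0,0,0.1],"turn":[0,0,0],"claw":0.49}]'
python3 - <<'E'
from h import *
p,d=vision.snapshot('side');s=cv2.cvtColor(p,cv2.COLOR_RGB2BGR)
cv2.imwrite('pics/s6c.png',cv2.resize(s[130:175,240:300],None,fx=12,fy=12,interpolation=cv2.INTER_CUBIC))
print(r.state()['moment'])
E
```

```text
time_s: 9.25
ee_pos: [538.0, -216.2, 74.1]
orientation: [0.001, 0.795, 0.606, 0.001]
ft_force: [-8.6, 3.6, 21.9]
gripper_width: 0.491
time_s: 9.45
ee_pos: [538.0, -216.2, 74.1]
orientation: [0.001, 0.795, 0.606, 0.001]
ft_force: [-10.2, 5.0, 25.2]
gripper_width: 0.489
[ 0.99987708  2.11086747 -0.0353058 ]
```

View pics/s6c.png

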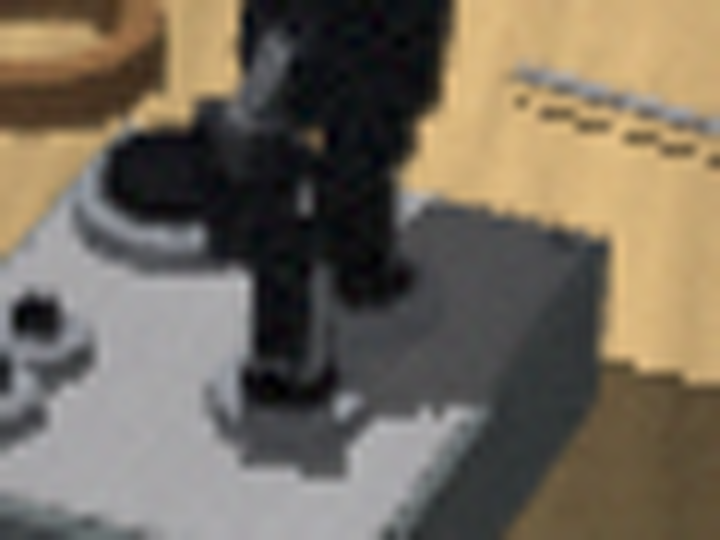

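Both caps look flush with their collars: left at (290,385), right at (375,290). The travel stopped after 8 mm at z = 74.1, with the force rising past the 10 N spring load. Holding for 4 s.

```bash
Z='{"dp":[0,0,0],"turn":[0,0,0],"claw":0.49}'
python3 -m inch '[{"dp":[0,0,0],"turn":[0,0,0],"claw":0.49},{"dp":[0,0,0],"turn":[0,0,0],"claw":0.49},{"dp":[0,0,0],"turn":[0,0,0],"claw":0.49},{"dp":[0,0,0],"turn":[0,0,0],"claw":0.49},{"dp":[0,0,0],"turn":[0,0,0],"claw":0.49}]'
python3 -m inch '[{"dp":[0,0,0],"turn":[0,0,0],"claw":0.49},{"dp":[0,0,0],"turn":[0,0,0],"claw":0.49},{"dp":[0,0,0],"turn":[0,0,0],"claw":0.49},{"dp":[0,0,0],"turn":[0,0,0],"claw":0.49},{"dp":[0,0,0],"turn":[0,0,0],"claw":0.49}]'
python3 -m inch '[{"dp":[0,0,0],"turn":[0,0,0],"claw":0.49},{"dp":[0,0,0],"turn":[0,0,0],"claw":0.49},{"dp":[0,0,0],"turn":[0,0,0],"claw":0.49},{"dp":[0,0,0],"turn":[0,0,0],"claw":0.49},{"dp":[0,0,0],"turn":[0,0,0],"claw":0.49}]'
python3 -m inch '[{"dp":[0,0,0],"turn":[0,0,0],"claw":0.49},{"dp":[0,0,0],"turn":[0,0,0],"claw":0.49},{"dp":[0,0,0],"turn":[0,0,0],"claw":0.49},{"dp":[0,0,0],"turn":[0,0,0],"claw":0.49},{"dp":[0,0,0],"turn":[0,0,0],"claw":0.49}]'
python3 -m inch '[{"dp":[0,0,0],"turn":[0,0,0],"claw":0.49},{"dp":[0,0,0],"turn":[0,0,0],"claw":0.49},{"dp":[0,0,0],"turn":[0,0,0],"claw":0.49},{"dp":[0,0,0],"turn":[0,0,0],"claw":0.49},{"dp":[0,0,0],"turn":[0,0,0],"claw":0.49}]'
python3 -m inch '[{"dp":[0,0,0],"turn":[0,0,0],"claw":0.49},{"dp":[0,0,0],"turn":[0,0,0],"claw":0.49},{"dp":[0,0,0],"turn":[0,0,0],"claw":0.49},{"dp":[0,0,0],"turn":[0,0,0],"claw":0.49},{"dp":[0,0,0],"turn":[0,0,0],"claw":0.49}]'
python3 -m inch '[{"dp":[0,0,0],"turn":[0,0,0],"claw":0.49},{"dp":[0,0,0],"turn":[0,0,0],"claw":0.49},{"dp":[0,0,0],"turn":[0,0,0],"claw":0.49},{"dp":[0,0,0],"turn":[0,0,0],"claw":0.49},{"dp":[0,0,0],"turn":[0,0,0],"claw":0.49}]'
python3 -m inch '[{"dp":[0,0,0],"turn":[0,0,0],"claw":0.49},{"dp":[0,0,0],"turn":[0,0,0],"claw":0.49},{"dp":[0,0,0],"turn":[0,0,0],"claw":0.49},{"dp":[0,0,0],"turn":[0,0,0],"claw":0.49},{"dp":[0,0,0],"turn":[0,0,0],"claw":0.49}]'
```

```text
time_s: 10.0
ee_pos: [538.1, -216.2, 74.1]
orientation: [0.001, 0.795, 0.606, 0.001]
ft_force: [-9.8, 4.1, 25.7]
gripper_width: 0.491
time_s: 10.5
ee_pos: [538.1, -216.2, 74.1]
orientation: [0.001, 0.795, 0.606, 0.001]
ft_force: [-9.2, 3.9, 25.8]
gripper_width: 0.491
time_s: 11.0
ee_pos: [538.1, -216.2, 74.1]
orientation: [0.001, 0.795, 0.606, 0.001]
ft_force: [-10.3, 5.3, 25.3]
gripper_width: 0.489
time_s: 11.5
ee_pos: [538.1, -216.2, 74.1]
orientation: [0.001, 0.795, 0.606, 0.001]
ft_force: [-10.4, 4.9, 26.9]
gripper_width: 0.488
time_s: 12.0
ee_pos: [538.1, -216.2, 74.1]
orientation: [0.001, 0.795, 0.606, 0.001]
ft_force: [-10.3, 4.1, 25.6]
gripper_width: 0.489
time_s: 12.5
ee_pos: [538.1, -216.2, 74.1]
orientation: [0.001, 0.795, 0.606, 0.001]
ft_force: [-9.6, 3.4, 25.7]
gripper_width: 0.492
time_s: 13.0
ee_pos: [538.1, -216.2, 74.1]
orientation: [0.001, 0.795, 0.606, 0.001]
ft_force: [-9.8, 5.1, 25.7]
gripper_width: 0.487
time_s: 13.5
ee_pos: [538.1, -216.2, 74.1]
orientation: [0.001, 0.795, 0.606, 0.001]
ft_force: [-9.8, 4.6, 25.2]
gripper_width: 0.492
```

The moment about the tool y axis leaves only about 5 mm of left-right load offset, against 28 mm if one finger carried everything. So both buttons are loaded. Releasing straight up.

```bash
python3 -m inch '[{"dp":[0,0,-0.8],"turn":[0,0,0],"claw":0.49},{"dp":[0,0,-2],"turn":[0,0,0],"claw":0.49},{"dp":[0,0,-5],"turn":[0,0,0],"claw":0.49},{"dp":[0,0,-9],"turn":[0,0,0],"claw":0.49},{"dp":[0,0,-13],"turn":[0,0,0],"claw":0.49}]'
python3 -m inch '[{"dp":[0,-4,-1],"turn":[0,0,0],"claw":0.49},{"dp":[0,-9,-1],"turn":[0,0,0],"claw":0.49},{"dp":[0,-14,-1],"turn":[0,0,0],"claw":0.49},{"dp":[0,-18,-1],"turn":[0,0,0],"claw":0.49},{"dp":[0,-18,-1],"turn":[0,0,0],"claw":0.49}]'
python3 -m inch '[{"dp":[0,0,0],"turn":[0,0,0],"claw":0.49},{"dp":[0,0,0],"turn":[0,0,0],"claw":0.49},{"dp":[0,0,0],"turn":[0,0,0],"claw":0.49}]'
python3 - <<'E'
from meas import *
for n in('top','side'):
    p,d=vision.snapshot(n);s=cv2.cvtColor(p,cv2.COLOR_RGB2BGR);cv2.imwrite(f'pics/{n}7.png',s);np.save(f'{n}7.npy',d)
    if n=='side': cv2.imwrite('pics/s7c.png',cv2.resize(s[130:310,140:320],None,fx=3.3,fy=3.3,interpolation=cv2.INTER_CUBIC))
    else:
        t=s;cv2.imwrite('pics/t7c.png',cv2.resize(s[110:235,165:375],None,fx=3.8,fy=3.8,interpolation=cv2.INTER_CUBIC))
hsv=cv2.cvtColor(t,cv2.COLOR_BGR2HSV);k=(hsv[...,1]>75)&(hsv[...,2]>90)
B,l=blob(k,190,150,214,200);a,c,i=max(B,key=lambda b:b[0]);print(a,c)
ctr=ray('top',*c,56)[:2];o=np.array([574.9,220.9]);u=np.array([np.cos(np.radians(-4.4)),np.sin(np.radians(-4.4))]);print(ctr,'front press x',(ctr-o)@u+55)
E
```

```text
time_s: 14.0
ee_pos: [537.8, -216.4, 200.3]
orientation: [-0.001, 0.796, 0.606, -0.001]
ft_force: [0.8, 0.1, 0.5]
gripper_width: 0.489
time_s: 14.5
ee_pos: [359.2, -166.8, 209.1]
orientation: [-0.002, 0.796, 0.606, -0.001]
ft_force: [0.5, -0.3, 0.5]
gripper_width: 0.487
time_s: 14.8
ee_pos: [366.0, -169.1, 209.9]
orientation: [0.0, 0.795, 0.606, 0.0]
ft_force: [-0.3, -0.3, 0.8]
gripper_width: 0.491
545 [203.26 171.9 ]
[608.73752185 216.28696544] front press x 89.09170181788818
```

View pics/s7c.png

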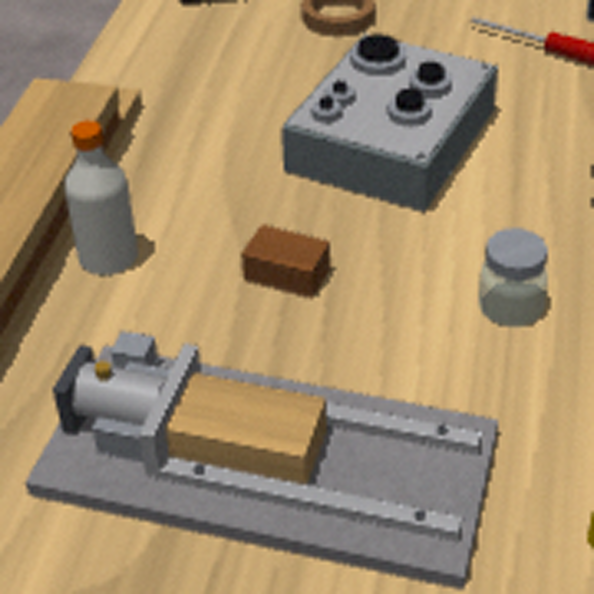

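View pics/t7c.png

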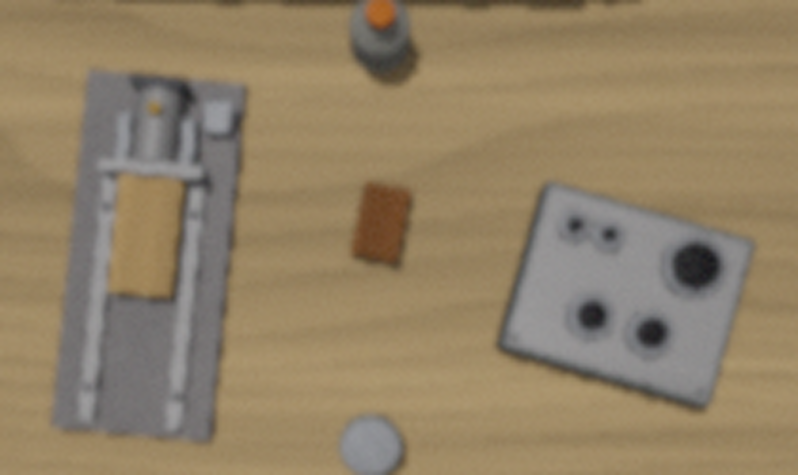

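The side crop shows the rail flush with the stop at (175,420) and both start buttons up again at (432,73) and (411,98). The top crop shows the rail against the stop at (150,178) and the bystanders where they were. The rail front measures press x = 89 mm and the arm is clear, so I'm handing in.

```bash
python3 -c "
from bench import r
print(r.sign_off())"
```

```text
the job is handed in; nothing more can be done
None
```

I pushed the rail home against the end stop and then pressed both start buttons fully down together. I held them for just over 4 s, let go and backed the arm clear. The job was handed in at about 15 s on the robot's clock, and no verdict was reported.

**Rail:** The push met firm resistance (about 9 N) where home was predicted. In the last pictures the rail lies flat and flush with the stop, with its front at press x ≈ 89 mm (the limit is above 86).

**Start buttons:** The fingers stopped after about 8 mm of travel with about 25 N in total, more than the 10 N the two springs need. The wrist moment showed the load shared between both fingers. Both buttons are up again in the last pictures.

**Other checks:** The stop and jog buttons and the nearby loose items look unmoved, and the robot touches nothing.

**Disagreement:** The two cameras differed by about 4 mm on where the start buttons were along x. I aimed between the two, and the picture during contact showed the left tip centred on its cap. A sideways force of about 11 N came with the press, which I did not explain. Button depths could not be read directly; they are inferred from travel, force and pictures.

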